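# Clamp a key fob with the inner of two concentric knobs

### The job

Lay the car key fob flat, buttons up, in the little repair clamp, lengthwise between its two jaws, and let go of it. Then turn the inner knob of the concentric pair clockwise until the jaws hold the fob snugly by its ends, so that it stays held when you let go, but feel for the contact and stop there: hard squeezing cracks the case. The outer ring is already set and must not turn, and the other things on the table stay where they are.

Things in the scene. Friction and masses are not known exactly. Their poses are not given: they have to be found in the camera images.
- clamp: The repair clamp, fixed to the table: a T-shaped grey-painted casting 28 mm high, top flat. Origin: on the table under the middle of the bed. The bed (the head of the T) is 64 mm along x by 176 mm along y, its top 28 mm above the origin, and carries the two jaws. The foot of the T reaches out 150 mm along -x and carries the concentric knobs, whose common upright axis stands at x = -110 mm, y = 0.
- jaw: Moving steel jaw, +y side, 50 mm along x, 14 mm thick, 12 mm high. Origin: centre of its steel face (looking to -y), 6.5 mm above the bed. Its rubber pad stands 2.5 mm proud, giving 1 mm per 25 N. Each rad of the inner knob clockwise moves it 8 mm towards -y. With both pads on the fob the squeeze rises about 10 N per 0.1 rad. At first the pads are 9 to 26 mm farther apart than the fob is long.
- fence: The other steel jaw, same size, at the -y side. Origin: centre of its steel face (looking to +y), 6.5 mm above the bed. Set by the outer ring, which a push of over 25 N on it would turn. Its pad is screwed out 0.5 to 6 mm proud of the steel, differently each time and not measured: where the fob meets it has to be felt.
- inner_knob (a joint): Inner knob, rad, growing clockwise seen from above (closes the jaw); starts at 0 to 0.6. Round ribbed aluminium, 30 mm in diameter, from 41 to 70 mm above the table, free all round. Turning takes 0.12 Nm idly and 0.008 Nm more per newton of squeeze; a hand at rest after a small turn feels that growth but not the whole friction. Stays where left and holds up to 15 N of squeeze.
- knob_grip (a point): Point on the axis of the inner knob, half-way up its grip, 55.5 mm above the table.
- outer_ring (a joint): Angle in rad of the outer ring, clockwise from above: a flat ribbed aluminium ring 62 mm in diameter, its top 40 mm above the table, 1 mm below the foot of the inner knob. Turns with about 0.2 Nm. It must stay where it is (within 0.1 rad).
- ring_mark (a point): The dark line on the outer ring's top, 29 mm from the axis.
- fob: The car key fob: a plain black flat case 66 mm long (its x) by 36 mm wide (its y) by 16 mm thick, three rubber buttons on its top, about 70 g. Origin: centre of its underside; z up. Lies buttons up on the table, at one of three places. Hard jaws crack it above 18 N.
- fob_center (a point): Centre of the key fob, 8 mm above its underside; axes as the fob's.
- keys: A bunch of five house keys on a ring, lying flat, about 120 mm across; leave alone. Origin: under its middle.
- torch: A small aluminium torch lying down, 113 mm long along its x, 26 mm thick; leave alone. Origin: under its middle.
- remote: A black remote control, 150 mm long along its x, 42 by 18 mm; leave alone.
- sunglasses: Sunglasses standing on their lenses and ear-pieces, 130 mm wide, 55 mm high; leave alone.
- mug: A white mug, 82 mm in diameter, 95 mm high, handle at its y; leave alone.
- pet_bowl: A blue pet bowl in a black rubber foot, 190 mm in diameter, 52 mm high; leave alone.
Things that resemble listed ones, but are neither listed nor needed, are in the scene too. There is more than one size of the fob; the one meant has the size given above.

How it is judged (in metres and radians):
On the way, in this order (a step that is already met when the one before it is completed fails the run):
1. the fob lies flat on the bed between the jaws, let go of, not yet clamped (x of fob_center in the frame of clamp between -0.014 and 0.014 m and y of fob_center in the frame of clamp between -0.022 and 0.022 m and z of fob_center in the frame of clamp between 0.032 and 0.04 m and angle between the x axis of fob_center and the y axis of clamp, either way round below 0.2 rad and contact force between fob and the fingers below 0.1 N and contact force between fob and jaw below 3 N), for 0.2 s.
2. both jaws hold the fob (x of fob_center in the frame of clamp between -0.014 and 0.014 m and y of fob_center in the frame of clamp between -0.022 and 0.022 m and z of fob_center in the frame of clamp between 0.032 and 0.04 m and angle between the x axis of fob_center and the y axis of clamp, either way round below 0.2 rad and contact force between fob and jaw above 3 N and contact force between fob and fence above 3 N), for 0.2 s.
At the end, for the whole second after the job is handed in: Fob at rest on the bed, flat, buttons up, along the clamp's y within 0.2 rad, its centre within 14 mm (x) and 22 mm (y) of the bed's middle, squeezed with 3 to 18 N by both jaws after release; ring mark within 3 mm (0.1 rad) of its start (all of step 2 and contact force between fob and jaw below 18 N and angle between fob_center's own z axis and vertical below 0.12 rad and linear speed of fob below 0.01 m/s and distance of ring_mark from where it was at the start of the episode below 0.003 m); the robot touches nothing.
It fails at once if the outer ring is turned (its mark moves more than 3 mm, 0.1 rad) (distance of ring_mark from where it was at the start of the episode above 0.003 m).
It fails at once if the jaws squeeze the fob with more than 18 N (contact force between fob and jaw above 18 N or contact force between fob and fence above 18 N).
It fails at once if another thing on the table is moved by more than 20 mm (distance of any of keys, torch, remote, sunglasses, mug, pet_bowl from where it was at the start of the episode above 0.02 m).
It also fails if it takes over 72 s, if anything falls off the work surface, if the arm or the gripper's body presses on something with over 40 N, if the wrist force passes 120 N, or if a joint passes its speed limit or range.

### The arm

A 6-joint arm with a two-finger parallel gripper is mounted at the origin on the work surface. World frame = base frame: x ahead of the robot, y to its left, z up, the work surface at z = 0. Lengths are in m, angles in degrees, forces in N, time in s.
With the tool pointing down it reaches from about 0.25 to 0.775 m from the base axis. Payload 4 kg.
Tool frame: the origin (TCP) lies midway between the tips of the shut fingers; the grasp point (between the pads) lies 19 mm behind it (bot.hold_point_z is the distance from the TCP to the grasp point, in m); z points along the fingers, y is the line along which they close (so a half turn about z gives the same grasp; the last joint's range is limited). The gripper opens to 94 mm and grips with 3 to 60 N. Pads are 16 mm wide; open, the fingers measure 119 mm over their backs; the gripper's body (75 mm by 177 mm) begins 78 mm behind the grasp point.
Start: joints at [-69.448, 4.996, 78.535, -0, 96.463, -5.907], TCP at [0.245, -0.492, 0.206] pointing down, gripper open.
Joint ranges: [-177.83, 177.83], [-43.37, 116.18], [15.69, 146.23], [-61.86, 241.86], [9.47, 152.12], [-147.06, 147.06]. Speed limits (degrees/s): [159.86, 159.86, 180, 180, 180, 180].

### API

Orientations are given as [roll, pitch, yaw] about the fixed x, y, z axes, in that order (R = Rz(yaw) Ry(pitch) Rx(roll)).
In Python, from cell import state, camera, workorder, bot gives the robot as it stands.
- The arm moves only by the shell command python3 -m handwheel 'ROWS' [OPENING] [FORCE]. ROWS is JSON, a list that holds one entry, the list of rows, each a list of 6 numbers: the shift along the tool's x, y, z in m, then the turn, a rotation vector about the tool's x, y, z in rad. In form: [[[tx, ty, tz, wx, wy, wz], ...]]. A call has 1 to 20 rows; each row shifts and turns the commanded pose from where the row before left it, along the tool's axes as they then stand; what a row does not reach is not made up. A row lasts 1/12 s, in which the tool goes at most 41.7 mm and 7.16 degrees, less where a joint would pass 70% of its speed; a pose out of reach is approached as far as the arm can. A call with a gripper value outside its range is refused whole. OPENING is the opening, from 0 (shut) to 1 (fully open), set as the call begins (- or left out, the last holds). The fingers move at their own pace and stop on an object; FORCE is the grip in N (left out, the last holds). Time passes only in rows, so rows that do not move let the fingers close. It gives the time, the measured TCP pose, the force, the opening and the grip force at its end, in the units of the state.
- state(): the state, without advancing time (a new reading comes with each control period).
- camera(name): name is "scene" or "top" or "wrist"; returns a dict with "img" (384x512x3 uint8, red, green, blue), "K" (3x3 intrinsics, pixels), "k1" (the pictures are not rectified: a ray, as slopes to the right and down, at radius r is drawn at 1 + k1 r^2 times it, then the intrinsics apply), "cam_to_world" (4x4, takes a point from camera to world coordinates). Camera axes: x right, y up, looking along -z (the intrinsics and any distortion apply to the point x, -y, -z); pixel columns grow to the right and rows downward; lengths in m; the calibration is good to about 2 mm. A picture is of the moment at which its call begins. There is no depth.
- workorder.finish_job(): hands the job in; it is judged then, once.
The state is a dict: "clock": time; "joints": joint angles; "qvel": joint speeds; "joint_efforts": joint torques, N m; "position": TCP position; "tcp_rot": TCP orientation; "wrist_force": force on the tool from outside, world axes, zero at the start; "torque": the same for the moment, N m; "gripper_width": opening from 0.0 (shut) to 1.0 (fully open); "gripper_force": force on a finger pad.
Only numpy, scipy, OpenCV 4.12 (cv2) and the standard library are available. Lean on these libraries where they do the work, as an engineer would, in place of code of your own. Each camera call takes 0.05 s, during which the arm holds its last target. There are 200 camera calls.

## Working session

There is one attempt and no reset: what is moved stays moved. The work goes in short steps, Python scripts to look and compute and a shell command to move; the robot and the scene stay as the last step left them, time stands still between calls to the robot, and variables do not carry over. Pictures are saved under pics/ and viewed, at most 10 in all, crops included, and the job is handed in when it is done.

```bash
ls; mkdir -p pics; python3 - <<'E'
from cell import state,camera,bot
import cv2,numpy as np
s=state();print(s,bot.hold_point_z)
for n in("top","scene"):
    c=camera(n);cv2.imwrite(f"pics/{n}0.png",cv2.resize(c["img"][:,:,::-1],(800,600),interpolation=cv2.INTER_CUBIC));print(n,c["K"],c["k1"],c["cam_to_world"])
E
```

```text
pics
{'clock': 0.0, 'joints': array([-6.94491364e+01,  5.03880664e+00,  7.86240557e+01,  4.18768124e-04,
        9.64633986e+01, -5.90918009e+00]), 'qvel': array([-0.04110338, -0.04385726, -0.00560597, -0.03317783, -0.02675439,
       -0.02512713]), 'joint_efforts': array([-1.07767995e-03, -3.40182602e+01, -3.02427042e+01,  7.16873445e-02,
        3.30098625e-02, -1.60312970e-04]), 'position': array([ 0.24485164, -0.49187435,  0.20431318]), 'tcp_rot': array([-1.79874453e+02, -1.34127925e-02,  2.64600757e+01]), 'wrist_force': array([-0.13348339, -0.27903561, -0.48278004]), 'torque': array([-0.04621508, -0.01340478,  0.01695215]), 'gripper_force': 0.0, 'gripper_width': 1.0000765231276498} 0.0188
top [[394.54552578   0.         250.05242289]
 [  0.         394.54552578 191.98876889]
 [  0.           0.           1.        ]] 0.014478108053586717 [[ 0.01246766  0.99775451 -0.06580656  0.50223726]
 [-0.99968249  0.01387884  0.02103095  0.02569506]
 [ 0.02189704  0.06552346  0.99761074  1.23803267]
 [ 0.          0.          0.          1.        ]]
scene [[411.20757994   0.         262.21873485]
 [  0.         411.20757994 186.97750233]
 [  0.           0.           1.        ]] 0.0194936194414564 [[-0.19813585 -0.67776654  0.70807818  1.5438423 ]
 [ 0.98016929 -0.13937665  0.14086275  0.18041615]
 [ 0.0032175   0.72194644  0.69194146  1.01536493]
 [ 0.          0.          0.          1.        ]]
```

View pics/top0.png

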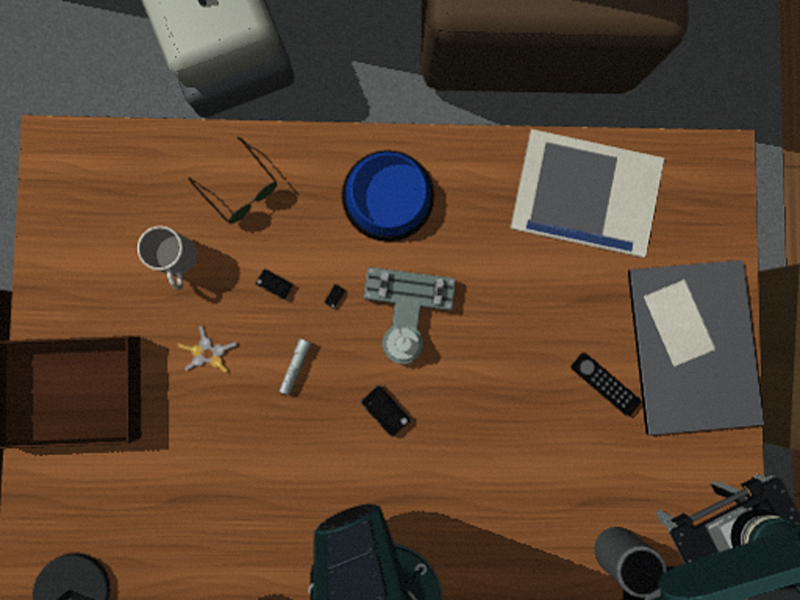

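View pics/scene0.png

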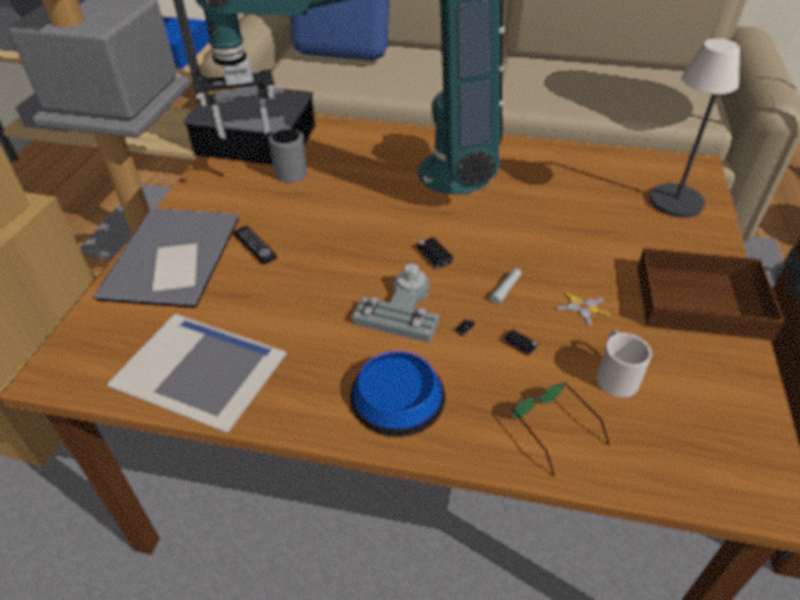

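The top view shows the clamp (bed about (410,288), knob about (403,345)) and three fob-like items at (275,284), (335,296) and (386,410). I need sizes, so I'll enlarge.

```bash
cat > h.py <<'E'
import numpy as np,cv2
from cell import state,camera,bot
def px2w(c,u,v,z):
    K=c["K"];x=(u-K[0,2])/K[0,0];y=(v-K[1,2])/K[1,1]
    rd=np.hypot(x,y);r=rd
    for _ in range(20): r=rd/(1+c["k1"]*r*r)
    s=r/rd if rd>0 else 1
    d=c["cam_to_world"][:3,:3]@np.array([x*s,-y*s,-1]);o=c["cam_to_world"][:3,3]
    return o+d*(z-o[2])/d[2]
def w2px(c,p):
    M=np.linalg.inv(c["cam_to_world"]);q=M[:3,:3]@np.array(p)+M[:3,3]
    x,y=q[0]/-q[2],-q[1]/-q[2];f=1+c["k1"]*(x*x+y*y)
    return np.array([c["K"][0,0]*x*f+c["K"][0,2],c["K"][1,1]*y*f+c["K"][1,2]])
def crop(c,u0,v0,w,h,s,name):
    cv2.imwrite("pics/"+name,cv2.resize(c["img"][v0:v0+h,u0:u0+w,::-1],None,fx=s,fy=s,interpolation=cv2.INTER_CUBIC))
E
python3 - <<'E'
from h import *
c=camera("top")
crop(c,155,162,145,120,5,"c1.png")
g=c["img"].max(axis=2)
m=(g<38).astype(np.uint8)
n,l,st,ce=cv2.connectedComponentsWithStats(m)
for i in range(1,n):
    x,y,w,h,a=st[i]
    if 155<ce[i][0]<300 and 162<ce[i][1]<282 and a>15:
        r=cv2.minAreaRect(np.argwhere(l==i)[:,::-1].astype(np.float32)); b=cv2.boxPoints(r)
        W=np.array([px2w(c,*p,.016) for p in b])
        print(ce[i],a,r,np.linalg.norm(W[1]-W[0]),np.linalg.norm(W[2]-W[1]),W.mean(0))
E
```

```text
[175.90995261 181.57819905] 211 ((175.5, 181.50001525878906), (20.979774475097656, 10.489887237548828), 29.05460548400879) 0.03240236944525723 0.06509868304865107 [0.61219007 0.23115767 0.016     ]
[214.04347826 188.92391304] 92 ((214.00770568847656, 189.36154174804688), (7.318049430847168, 13.023646354675293), 29.744882583618164) 0.0403544820402144 0.02273098226328486 [0.58947404 0.11176088 0.016     ]
[246.20675105 262.33122363] 474 ((246.74034118652344, 262.4337158203125), (30.326400756835938, 16.724117279052734), 48.012786865234375) 0.051046470248472496 0.09273817397326116 [0.36629545 0.00741185 0.016     ]
```

View pics/c1.png

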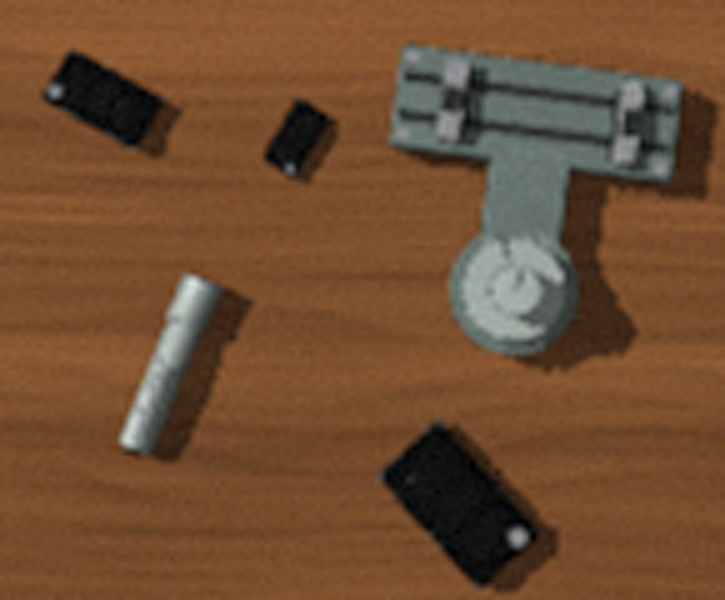

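The 66 mm fob is the left one, crop corners (72,52),(165,103),(135,147),(43,97). Bed corners are (406,45),(683,82),(670,182),(390,147), the knob top is about (517,292), and the jaws are at (453,97) and (628,122).

```bash
python3 - <<'E'
from h import *
c=camera("top")
w=lambda p,z:px2w(c,155+(p[0]+.5)/5-.5,162+(p[1]+.5)/5-.5,z)
F=np.array([w(p,.016) for p in[(72,52),(165,103),(135,147),(43,97)]])
B=np.array([w(p,.028) for p in[(406,45),(683,82),(670,182),(390,147)]])
for Q in(F,B):
    d=Q[0]-Q[1]+Q[3]-Q[2];print(Q.mean(0),np.linalg.norm(Q[0]-Q[1]),np.linalg.norm(Q[1]-Q[2]),'long axis dir deg',np.degrees(np.arctan2(d[1],d[0])))
o=B.mean(0);d=B[0]-B[1]+B[3]-B[2];yy=d[:2]/np.linalg.norm(d[:2]);xx=np.array([yy[1],-yy[0]])
print('x',xx,'axis pred',o[:2]-.11*xx,'seen',w((517,292),.07))
for p in[(468,97),(614,118)]: q=w(p,.035)[:2]-o[:2];print(q@xx,q@yy)
E
```

```text
[0.61202749 0.23161426 0.016     ] 0.0658173536541296 0.03285265589908993 long axis dir deg 62.12663249236856
[ 0.60603699 -0.03656252  0.028     ] 0.17251634923173384 0.06241382846712104 long axis dir deg 83.43190695100824
x [ 0.99343662 -0.11438394] axis pred [ 0.49675897 -0.02398029] seen [ 0.49667178 -0.02345018  0.07      ]
0.004215152243637749 0.043758296533405884
0.002922610372293438 -0.0466306555984237
```

```bash
python3 -m handwheel '[[[0.024,-0.018,0,0,0,0],[0.024,-0.018,0,0,0,0],[0.024,-0.018,0,0,0,0],[0.024,-0.018,0,0,0,0],[0.024,-0.018,0,0,0,0],[0.024,-0.018,0,0,0,0],[0.024,-0.018,0,0,0,0],[0.024,-0.018,0,0,0,0],[0.024,-0.018,0,0,0,0],[0.024,-0.018,0,0,0,0],[0.024,-0.018,0,0,0,0],[0.024,-0.018,0,0,0,0],[0.024,-0.018,0,0,0,0],[0.024,-0.018,0,0,0,0],[0.024,-0.018,0,0,0,0],[0.024,-0.018,0,0,0,0],[0.024,-0.018,0,0,0,0],[0.024,-0.018,0,0,0,0],[0.024,-0.018,0,0,0,0],[0.024,-0.018,0,0,0,0]]]' 1
python3 -m handwheel '[[[0.0244,-0.0177,0,0,0,0],[0.0244,-0.0177,0,0,0,0],[0.0244,-0.0177,0,0,0,0],[0.0244,-0.0177,0,0,0,0],[0.0244,-0.0177,0,0,0,0],[0.0244,-0.0177,0,0,0,0],[0.0244,-0.0177,0,0,0,0],[0,0,0.01,0,0,-0.104],[0,0,0.01,0,0,-0.104],[0,0,0.01,0,0,-0.104],[0,0,0.01,0,0,-0.104],[0,0,0.01,0,0,-0.104],[0,0,0.01,0,0,-0.104],[0,0,0,0,0,0],[0,0,0,0,0,0],[0,0,0,0,0,0],[0,0,0,0,0,0]]]' 1
python3 - <<'E'
from h import *
c=camera("wrist");cv2.imwrite("pics/w1.png",c["img"][:,:,::-1])
s=state();print(s["position"],s["tcp_rot"],s["joints"],c["cam_to_world"],c["K"][0,0])
E
```

```text
clock: 1.87
position: [0.5147, 0.0453, 0.2053]
tcp_rot: [180.0, 0.0, 26.5]
wrist_force: [-0.1, 0.3, -0.1]
gripper_width: 0.996
gripper_force: 0.0
clock: 3.28
position: [0.6126, 0.2309, 0.1465]
tcp_rot: [179.9, -0.1, 62.1]
wrist_force: [0.4, 0.4, -0.6]
gripper_width: 1.001
gripper_force: 0.0
[0.61261412 0.23087416 0.1465645 ] [ 1.79919935e+02 -6.71909636e-02  6.21440728e+01] [ 1.56935484e+01  1.92395021e+01  6.83197628e+01 -6.46986371e-03
  9.23364126e+01  4.35492529e+01] [[ 8.83481423e-01  4.49282888e-01  1.32685577e-01  6.51422105e-01]
 [-4.68466071e-01  8.47097092e-01  2.50930383e-01  3.03875901e-01]
 [ 3.41161007e-04 -2.83851023e-01  9.58868333e-01  3.26540632e-01]
 [ 0.00000000e+00  0.00000000e+00  0.00000000e+00  1.00000000e+00]] 334.8998054768053
```

View pics/w1.png

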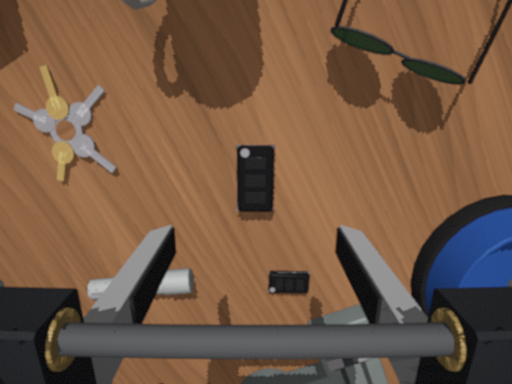

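The wrist view shows the fob upright at about (255,179), with top corners (238,146),(273,146),(273,211),(238,211), well aligned with the tool.

```bash
python3 - <<'E'
from h import *
c=camera("wrist");s=state()
Q=np.array([px2w(c,*p,.016) for p in[(238,146),(273,146),(273,211.5),(238,211.5)]])
d=Q[0]-Q[3]+Q[1]-Q[2];print(Q.mean(0),np.linalg.norm(Q[0]-Q[1]),np.linalg.norm(Q[1]-Q[2]),np.degrees(np.arctan2(d[1],d[0])))
a=np.radians(s["tcp_rot"][2]);e=Q.mean(0)-s["position"];print('tool dx,dy',e[0]*np.cos(a)+e[1]*np.sin(a),e[0]*np.sin(a)-e[1]*np.cos(a))
E
```

```text
[0.61384561 0.23216443 0.016     ] 0.03260398111820867 0.06481968985707275 62.0975896151851
tool dx,dy 0.0017600248121905815 0.0005503982362862251
```

```bash
python3 -m handwheel '[[[0.0015,0.0005,0.014,0,0,0],[0,0,0.02,0,0,0],[0,0,0.02,0,0,0],[0,0,0.02,0,0,0],[0,0,0.02,0,0,0],[0,0,0.02,0,0,0],[0,0,0.014,0,0,0],[0,0,0.008,0,0,0],[0,0,0.006,0,0,0],[0,0,0,0,0,0],[0,0,0,0,0,0],[0,0,0,0,0,0]]]' 1
python3 -m handwheel '[[[0,0,0,0,0,0],[0,0,0,0,0,0],[0,0,0,0,0,0],[0,0,0,0,0,0],[0,0,0,0,0,0],[0,0,0,0,0,0],[0,0,0,0,0,0],[0,0,0,0,0,0],[0,0,0,0,0,0],[0,0,0,0,0,0],[0,0,0,0,0,0],[0,0,0,0,0,0]]]' 0 15
```

```text
clock: 4.38
position: [0.6143, 0.2321, 0.005]
tcp_rot: [179.9, -0.1, 62.2]
wrist_force: [-0.2, 0.1, 0.8]
gripper_width: 1.0
gripper_force: 0.0
clock: 5.38
position: [0.6132, 0.2318, 0.0034]
tcp_rot: [-180.0, 0.0, 62.2]
wrist_force: [-0.1, 0.5, -0.2]
gripper_width: 0.377
gripper_force: 15.0
```

```bash
python3 -m handwheel '[[[0,0,-0.01,0,0,0],[0,0,-0.02,0,0,0],[0,0,-0.03,0,0,0],[0,0,-0.03,0,0,-0.08],[0,0,-0.02,0,0,-0.1],[0,0,-0.01,0,0,-0.1],[0,0,0,0,0,-0.091],[-0.015,0.002,0,0,0,0],[-0.0223,0.0019,0,0,0,0],[-0.0223,0.0019,0,0,0,0],[-0.0223,0.0019,0,0,0,0]]]'
python3 -m handwheel '[[[-0.0223,0.0019,0,0,0,0],[-0.0223,0.0019,0,0,0,0],[-0.0223,0.0019,0,0,0,0],[-0.0223,0.0019,0,0,0,0],[-0.0223,0.0019,0,0,0,0],[-0.0223,0.0019,0,0,0,0],[-0.0223,0.0019,0,0,0,0],[-0.0223,0.0019,0,0,0,0],[-0.007,0,0,0,0,0],[0,0,0,0,0,0],[0,0,0,0,0,0],[0,0,0,0,0,0]]]'
python3 - <<'E'
from h import *
c=camera("wrist");cv2.imwrite("pics/w2.png",cv2.resize(c["img"][:,:,::-1],(800,600),interpolation=cv2.INTER_CUBIC))
s=state();print(s["position"],s["tcp_rot"],s["joints"],s["torque"])
E
```

```text
clock: 6.3
position: [0.6109, 0.1477, 0.1229]
tcp_rot: [-179.9, 0.1, 83.3]
wrist_force: [0.4, 0.2, -0.6]
gripper_width: 0.381
gripper_force: 15.0
clock: 7.3
position: [0.6053, -0.0354, 0.1233]
tcp_rot: [-180.0, -0.0, 83.5]
wrist_force: [0.6, -0.3, -1.1]
gripper_width: 0.384
gripper_force: 15.0
[ 0.60548014 -0.03515976  0.12341374] [-1.79985691e+02 -2.59410523e-02  8.35141008e+01] [-8.69288803e+00  1.38039261e+01  7.77923010e+01  2.53804339e-02
  8.84190705e+01 -2.20769568e+00] [-0.05972257 -0.05764079  0.04905455]
```

View pics/w2.png

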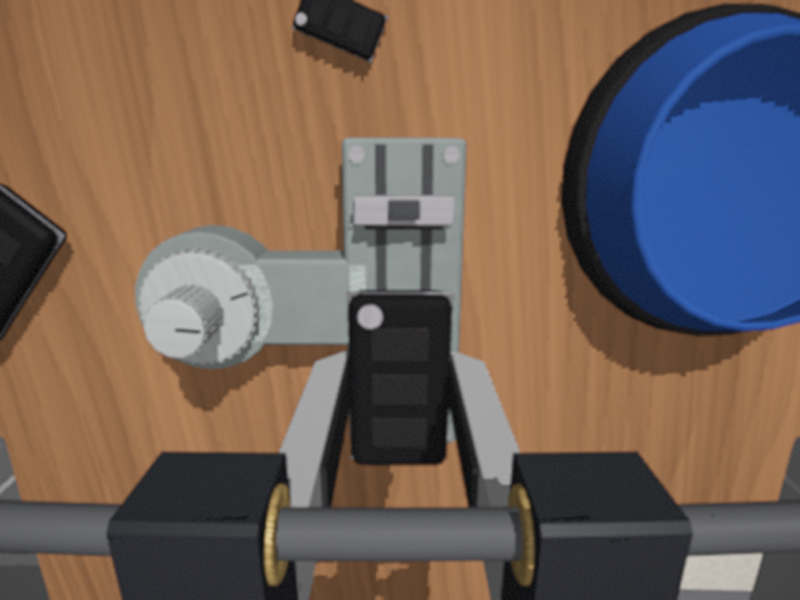

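The view shows the fob in the fingers (top corners about (350,293),(450,293),(447,464),(350,464)), the moving jaw's top edges at rows 196-226 (columns 352-454), bed end corners (344,139),(465,139), and the knob top about (178,325).

```bash
python3 - <<'E'
from h import *
c=camera("wrist");s=state();S=.64
w=lambda p,z:px2w(c,(p[0]+.5)*S-.5,(p[1]+.5)*S-.5,z)
o=np.array([.60604,-.03656]);a=np.radians(83.43);yy=np.array([np.cos(a),np.sin(a)]);xx=np.array([yy[1],-yy[0]])
f=lambda p,z:np.round([(w(p,z)[:2]-o)@xx,(w(p,z)[:2]-o)@yy],4)
zt=s["position"][2]+.0125
print('tcp',(s["position"][:2]-o)@xx,(s["position"][:2]-o)@yy)
for n,p,z in[('fob',(350,293),zt),('fob',(450,293),zt),('fob',(447,464),zt),('fob',(350,464),zt),('bed',(344,139),.028),('bed',(465,139),.028),('jaw back',(355,196),.04),('jaw front L',(352,226),.04),('jaw frontR',(454,226),.04),('knob',(178,325),.07),('bed edge -x',(344,248),.028)]:print(n,f(p,z))
E
```

```text
tcp -0.0006771711561738953 0.0014143408591469173
fob [-0.0171  0.0362]
fob [0.0162 0.0362]
fob [ 0.017  -0.0297]
fob [-0.0189 -0.0298]
bed [-0.0288  0.0864]
bed [0.0325 0.0865]
jaw back [-0.0228  0.059 ]
jaw front L [-0.0246  0.044 ]
jaw frontR [0.0269 0.044 ]
knob [-0.1064  0.0014]
bed edge -x [-0.0303  0.0303]
```

```bash
python3 -m handwheel '[[[-0.003,0.0015,0.008,0,0,0],[0,0,0.016,0,0,0],[0,0,0.018,0,0,0],[0,0,0.018,0,0,0],[0,0,0.014,0,0,0],[0,0,0.008,0,0,0],[0,0,0.004,0,0,0],[0,0,0.002,0,0,0],[0,0,0.001,0,0,0],[0,0,0,0,0,0],[0,0,0,0,0,0],[0,0,0,0,0,0]]]'
```

```text
clock: 8.4
position: [0.6074, -0.0396, 0.0355]
tcp_rot: [179.9, 0.0, 83.5]
wrist_force: [0.3, 0.2, -0.7]
gripper_width: 0.381
gripper_force: 15.0
```

```bash
python3 -m handwheel '[[[0,0,0.0005,0,0,0],[0,0,0.0005,0,0,0],[0,0,0.0005,0,0,0],[0,0,0,0,0,0],[0,0,0,0,0,0],[0,0,0,0,0,0]]]'
```

```text
clock: 8.9
position: [0.6067, -0.0394, 0.0329]
tcp_rot: [-180.0, 0.0, 83.5]
wrist_force: [-0.3, -0.4, -0.6]
gripper_width: 0.381
gripper_force: 15.0
```

```bash
python3 -m handwheel '[[[0,0,0.0005,0,0,0],[0,0,0.0005,0,0,0],[0,0,0,0,0,0],[0,0,0,0,0,0],[0,0,0,0,0,0]]]'
```

```text
clock: 9.32
position: [0.6067, -0.0395, 0.0319]
tcp_rot: [180.0, 0.0, 83.5]
wrist_force: [0.0, 0.9, -1.0]
gripper_width: 0.383
gripper_force: 15.0
```

```bash
python3 -m handwheel '[[[0,0,0.0005,0,0,0],[0,0,0.0005,0,0,0],[0,0,0,0,0,0],[0,0,0,0,0,0],[0,0,0,0,0,0]]]'
```

```text
clock: 9.73
position: [0.6068, -0.0395, 0.0314]
tcp_rot: [180.0, 0.0, 83.5]
wrist_force: [-1.4, 0.7, 2.5]
gripper_width: 0.38
gripper_force: 15.0
```

```bash
python3 -m handwheel '[[[0,0,0,0,0,0],[0,0,0,0,0,0],[0,0,0,0,0,0],[0,0,0,0,0,0],[0,0,0,0,0,0],[0,0,0,0,0,0],[0,0,-0.01,0,0,0],[0,0,-0.02,0,0,0],[0,0,-0.03,0,0,0],[0,0,-0.03,0,0,0],[-0.025,0,-0.03,0,0,0],[-0.025,0,-0.01,0,0,0],[-0.01,0,0,0,0,0],[0,0,0,0,0,0],[0,0,0,0,0,0]]]' 0.65
python3 - <<'E'
from h import *
c=camera("wrist");cv2.imwrite("pics/w3.png",cv2.resize(c["img"][:,:,::-1],(800,600),interpolation=cv2.INTER_CUBIC))
s=state();print(s["position"],s["tcp_rot"],s["joints"],s["torque"])
E
```

```text
clock: 10.98
position: [0.5991, -0.0988, 0.1596]
tcp_rot: [-179.9, -0.1, 83.4]
wrist_force: [0.2, 0.7, -0.5]
gripper_width: 0.649
gripper_force: 0.0
[ 0.59894247 -0.09811098  0.1589557 ] [-1.79797283e+02 -8.23174373e-02  8.34651415e+01] [-1.46844479e+01  1.31387414e+01  7.45267930e+01  5.28010691e-02
  9.25468035e+01 -8.14748653e+00] [-0.02022974 -0.03383981 -0.06942105]
```

View pics/w3.png

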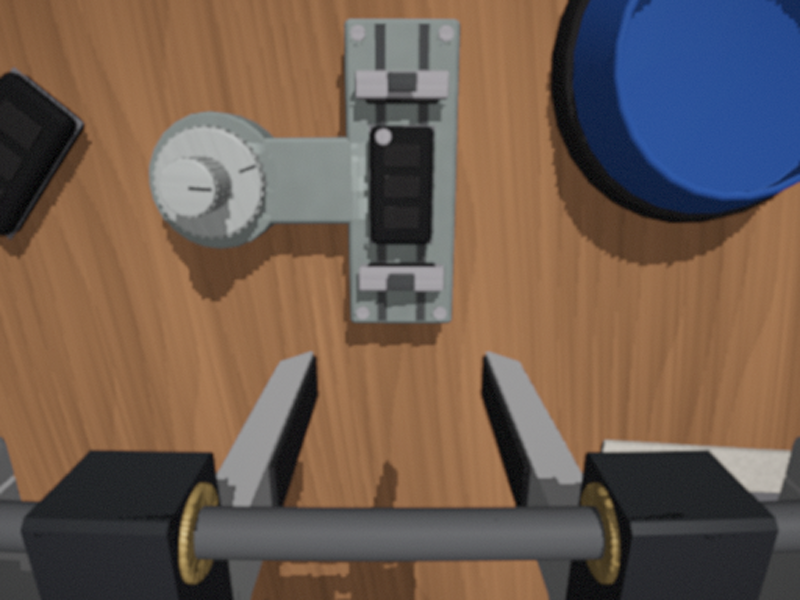

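The fob lies flat between the jaws ((369,126) to (433,243)). Knob top disc centre is about (187,187), ring about (209,183).

```bash
python3 - <<'E'
from h import *
c=camera("wrist");s=state();S=.64
w=lambda p,z:px2w(c,(p[0]+.5)*S-.5,(p[1]+.5)*S-.5,z)
B=np.array([w(p,.028) for p in[(347,20),(459,20),(452,321),(352,321)]]);o=B[:,:2].mean(0)
d=(B[0]-B[3]+B[1]-B[2])[:2];yy=d/np.linalg.norm(d);xx=np.array([yy[1],-yy[0]])
print('bed',o,np.degrees(np.arctan2(yy[1],yy[0])),np.linalg.norm(d)/2)
for n,p,z in[('fob c',(401,184.5),.044),('jaw',(402,98),.04),('fence',(401,266),.04),('knob',(187,187),.07),('ring',(209,183),.04)]:
    q=w(p,z)[:2];print(n,q,(q-o)@xx,(q-o)@yy)
print('pred axis',o-.11*xx)
t=camera("top");g=cv2.resize(t["img"][205:240,240:275,::-1],None,fx=16,fy=16,interpolation=cv2.INTER_CUBIC)
for p in([.497,-.0235,.07],[.500,-.024,.07]):
    u=(w2px(t,p)-[240,205]+.5)*16-.5;cv2.circle(g,tuple(int(v) for v in u),3,(0,0,255),-1)
cv2.imwrite("pics/k.png",g)
E
```

```text
bed [ 0.60743177 -0.03664854] 83.3069886457705 0.17263246020303125
fob c [ 0.60648233 -0.0375543 ] -0.000837403415152558 -0.001010248518339755
jaw [0.61222795 0.00784393] -0.00042208529113822566 0.04474824071970083
fence [ 0.60110742 -0.08442748] -0.0007126323995155655 -0.04819041870987077
knob [ 0.49800593 -0.02386094] -0.11017047958313148 -5.309346087055685e-05
ring [ 0.49868916 -0.02409356] -0.1094647873994427 -0.00020448859564599247
pred axis [ 0.49818143 -0.02382808]
```

View pics/k.png

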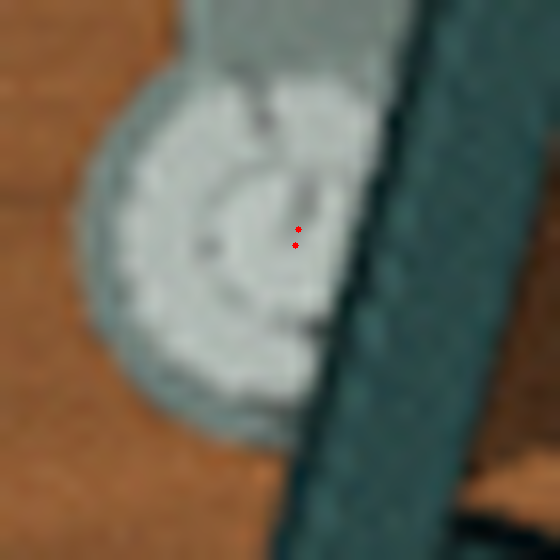

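```bash
python3 -m handwheel '[[[0.0125,-0.0218,0,0,0,0],[0.0125,-0.0218,0,0,0,0],[0.0125,-0.0218,0,0,0,0],[0.0125,-0.0218,0,0,0,0],[0.0127,-0.0216,0,0,0,0],[0,0,0,0,0,-0.05],[0,0,0,0,0,-0.11],[0,0,0,0,0,-0.11],[0,0,0,0,0,-0.11],[0,0,0,0,0,-0.11],[0,0,0,0,0,-0.11],[0,0,0,0,0,-0.11],[0,0,0,0,0,-0.11],[0,0,0,0,0,-0.11],[0,0,0,0,0,-0.11],[0,0,0,0,0,-0.11],[0,0,0,0,0,-0.11],[0,0,0,0,0,-0.11],[0,0,0,0,0,-0.11],[0,0,0,0,0,-0.11]]]'
python3 -m handwheel '[[[0,0,0,0,0,-0.06],[0,0,0,0,0,0],[0,0,0,0,0,0],[0,0,0,0,0,0]]]'
python3 - <<'E'
from h import *
P=[];
for i in range(4):
    c=camera("wrist");s=state();P.append(s["position"])
p=np.mean(P,0);a=np.radians(s["tcp_rot"][2]);e=np.array([.498,-.0238])-p[:2];print(p,s["tcp_rot"],s["joints"],'dx dy',e[0]*np.cos(a)+e[1]*np.sin(a),e[0]*np.sin(a)-e[1]*np.cos(a))
print(np.ptp(P,0))
E
```

```text
clock: 12.8
position: [0.4983, -0.0232, 0.1597]
tcp_rot: [180.0, -0.1, 175.0]
wrist_force: [-0.4, 0.4, -0.1]
gripper_width: 0.652
gripper_force: 0.0
clock: 13.13
position: [0.4986, -0.0238, 0.1604]
tcp_rot: [180.0, -0.1, 178.0]
wrist_force: [-0.3, 0.1, -0.9]
gripper_width: 0.649
gripper_force: 0.0
[ 0.49881767 -0.02412938  0.16071474] [ 1.79999924e+02 -8.90319630e-03  1.77986764e+02] [-9.28938358e+00 -7.01922347e-01  8.94856074e+01 -1.05236531e-03
  9.12251561e+01 -9.72761698e+01] dx dy 0.0008287403774034055 0.00030045524697610855
[0.00016881 0.00027794 0.00031283]
```

```bash
python3 -m handwheel '[[[0.0008,0.0003,0.01,0,0,0],[0,0,0.02,0,0,0],[0,0,0.02,0,0,0],[0,0,0.02,0,0,0],[0,0,0.02,0,0,0],[0,0,0.013,0,0,0],[0,0,0.008,0,0,0],[0,0,0.0035,0,0,0],[0,0,0,0,0,0],[0,0,0,0,0,0],[0,0,0,0,0,0]]]'
python3 -m handwheel '[[[0,0,0,0,0,0],[0,0,0,0,0,0],[0,0,0,0,0,0],[0,0,0,0,0,0],[0,0,0,0,0,0],[0,0,0,0,0,0],[0,0,0,0,0,0],[0,0,0,0,0,0],[0,0,0,0,0,0]]]' 0 35
python3 -c "
from h import *
print(state()['torque'],state()['position'],state()['tcp_rot'])"
```

```text
clock: 14.25
position: [0.499, -0.0242, 0.0476]
tcp_rot: [-180.0, 0.1, 178.0]
wrist_force: [0.3, -0.3, -0.2]
gripper_width: 0.652
gripper_force: 0.0
clock: 15.0
position: [0.4982, -0.0243, 0.0466]
tcp_rot: [-180.0, 0.0, 178.0]
wrist_force: [-0.6, -1.2, 1.1]
gripper_width: 0.311
gripper_force: 35.0
[-0.14074753 -0.03519856  0.01121147] [ 0.49823374 -0.02432145  0.04663975] [-1.79968336e+02  1.49003956e-02  1.78005709e+02]
```

```bash
cat > t.py <<'E'
from h import *
T=[];F=[]
for i in range(8): camera("wrist");s=state();T.append(s["torque"]);F.append(s["wrist_force"])
print('torque',np.mean(T,0).round(4),'sd',np.std(T,0).round(3),'F',np.mean(F,0).round(2),'j6',s["joints"][5].round(2),'yaw',s["tcp_rot"][2].round(2),'pos',s["position"].round(4),'w',round(s["gripper_width"],3),s["clock"])
E
python3 t.py
python3 -m handwheel '[[[0,0,0,0,0,0.1],[0,0,0,0,0,0.1],[0,0,0,0,0,0.1],[0,0,0,0,0,0.1],[0,0,0,0,0,0.1],[0,0,0,0,0,0],[0,0,0,0,0,0]]]' | grep -A1 tcp; python3 t.py
python3 -m handwheel '[[[0,0,0,0,0,0.1],[0,0,0,0,0,0.1],[0,0,0,0,0,0.1],[0,0,0,0,0,0.1],[0,0,0,0,0,0.1],[0,0,0,0,0,0],[0,0,0,0,0,0]]]' | grep -A1 tcp; python3 t.py
```

```text
torque [-0.2222 -0.0425  0.0229] sd [0.047 0.032 0.025] F [-0.17 -1.47  1.61] j6 -97.29 yaw 178.01 pos [ 0.4982 -0.0243  0.0466] w 0.312 15.4
tcp_rot: [-180.0, 0.0, 149.5]
wrist_force: [-0.3, -1.5, 2.9]
torque [-0.5982  0.0579 -0.0441] sd [0.068 0.025 0.029] F [-0.91 -3.41  2.67] j6 -68.67 yaw 149.38 pos [ 0.4982 -0.0244  0.0466] w 0.312 16.3833
tcp_rot: [-180.0, 0.0, 120.8]
wrist_force: [-1.1, -4.7, 2.9]
torque [-0.9103  0.197  -0.0705] sd [0.044 0.02  0.022] F [-1.74 -4.89  4.07] j6 -40.08 yaw 120.79 pos [ 0.4981 -0.0245  0.0466] w 0.313 17.3667
```

```bash
sed -i 's/range(8)/range(16)/' t.py
python3 -m handwheel '[[[0,0,0,0,0,0.1],[0,0,0,0,0,0.1],[0,0,0,0,0,0.1],[0,0,0,0,0,0.1],[0,0,0,0,0,0.1],[0,0,0,0,0,0.1],[0,0,0,0,0,0],[0,0,0,0,0,0]]]' | grep -A1 tcp
python3 -m handwheel '[[[0,0,0,0,0,0],[0,0,0,0,0,0],[0,0,0,0,0,0],[0,0,0,0,0,0]]]' 0.5 | grep -A1 tcp
python3 t.py
python3 -m handwheel '[[[0,0,0,0,0,0],[0,0,0,0,0,0],[0,0,0,0,0,0],[0,0,0,0,0,0],[0,0,0,0,0,0]]]' 0 35 | grep -A1 tcp
python3 t.py
python3 -m handwheel '[[[0,0,0,0,0,0.1],[0,0,0,0,0,0.1],[0,0,0,0,0,0.1],[0,0,0,0,0,0],[0,0,0,0,0,0]]]' | grep -A1 tcp; python3 t.py
```

```text
tcp_rot: [-180.0, 0.1, 86.4]
wrist_force: [-2.4, -4.8, 3.8]
tcp_rot: [-180.0, -0.1, 86.4]
wrist_force: [-0.7, -0.3, 0.5]
torque [-0.0178 -0.0688 -0.004 ] sd [0.02  0.023 0.024] F [-0.04  0.1  -0.07] j6 -5.61 yaw 86.33 pos [ 0.4982 -0.0241  0.0465] w 0.499 19.1667
tcp_rot: [-180.0, 0.0, 86.3]
wrist_force: [-1.5, 0.8, -0.4]
torque [-0.0106  0.1361 -0.0067] sd [0.021 0.054 0.029] F [-1.05  0.1   0.9 ] j6 -5.61 yaw 86.34 pos [ 0.498  -0.0241  0.0465] w 0.311 20.3833
tcp_rot: [-180.0, 0.0, 69.3]
wrist_force: [-1.6, -0.3, 1.7]
torque [-0.0538  0.2714 -0.0435] sd [0.027 0.034 0.033] F [-1.65 -0.02  1.52] j6 11.57 yaw 69.15 pos [ 0.4981 -0.0241  0.0465] w 0.311 21.6
```

```bash

python3 -m handwheel '[[[0,0,0,0,0,0.05],[0,0,0,0,0,0.05],[0,0,0,0,0,0],[0,0,0,0,0,0]]]' | grep -A1 tcp; python3 t.py
python3 -m handwheel '[[[0,0,0,0,0,0.05],[0,0,0,0,0,0.05],[0,0,0,0,0,0],[0,0,0,0,0,0]]]' | grep -A1 tcp; python3 t.py
```

```text
tcp_rot: [-180.0, 0.0, 63.5]
wrist_force: [-2.3, -0.7, 1.8]
torque [-0.0842  0.3079 -0.0395] sd [0.044 0.023 0.033] F [-1.7  -0.39  1.45] j6 17.3 yaw 63.42 pos [ 0.4981 -0.0241  0.0464] w 0.312 22.7333
tcp_rot: [180.0, 0.0, 57.7]
wrist_force: [-1.6, -1.4, 0.8]
torque [-0.1152  0.2975 -0.034 ] sd [0.022 0.028 0.027] F [-1.57 -0.77  1.54] j6 23.03 yaw 57.69 pos [ 0.4982 -0.0241  0.0465] w 0.315 23.8667
```

```bash
python3 - <<'E'
from h import *
c=camera("wrist");cv2.imwrite("pics/w4.png",cv2.resize(c["img"][:,:,::-1],(800,600),interpolation=cv2.INTER_CUBIC))
E
```

```text
(no output)
```

View pics/w4.png

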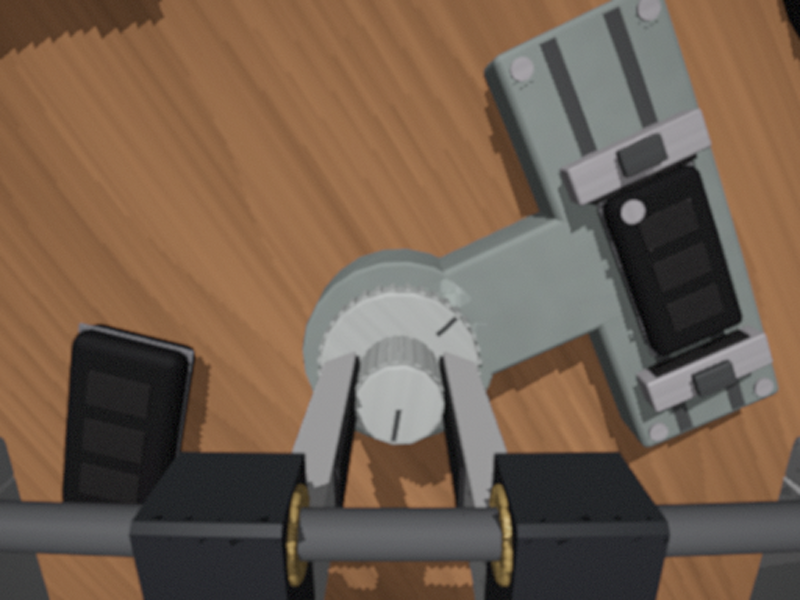

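The jaw now touches the fob's near end and the fob has slid to near the fence. The fob's lower edge is at about (700,337), the fence's top front edge at about (703,359), and the dark pad lies between.

```bash
python3 - <<'E'
from h import *
c=camera("wrist");S=.64
w=lambda p,z:px2w(c,(p[0]+.5)*S-.5,(p[1]+.5)*S-.5,z)
o=np.array([.60743,-.03665]);a=np.radians(83.4);yy=np.array([np.cos(a),np.sin(a)])
for n,p,z in[('fob low',(700,337),.042),('fob hi',(648,185),.042),('fence',(703,359),.04),('jaw',(640,182),.04)]:print(n,(w(p,z)[:2]-o)@yy)
E
```

```text
fob low -0.03903696679395561
fob hi 0.02444773651560398
fence -0.04982384324828798
jaw 0.026132488934774777
```

```bash

python3 -m handwheel '[[[0,0,0,0,0,0.05],[0,0,0,0,0,0.05],[0,0,0,0,0,0],[0,0,0,0,0,0]]]' | grep -A1 tcp; python3 t.py
python3 -m handwheel '[[[0,0,0,0,0,0.05],[0,0,0,0,0,0.05],[0,0,0,0,0,0],[0,0,0,0,0,0]]]' | grep -A1 tcp; python3 t.py
```

```text
tcp_rot: [180.0, 0.0, 52.0]
wrist_force: [-1.8, -1.5, 0.9]
torque [-0.1956  0.2555 -0.0384] sd [0.035 0.029 0.033] F [-1.45 -0.89  0.82] j6 28.76 yaw 51.96 pos [ 0.4982 -0.0241  0.0465] w 0.31 25.1
tcp_rot: [180.0, 0.0, 46.3]
wrist_force: [-0.8, -1.1, -0.0]
torque [-0.3007  0.1679 -0.0329] sd [0.044 0.028 0.037] F [-1.05 -1.56  0.18] j6 34.49 yaw 46.23 pos [ 0.4982 -0.0241  0.0465] w 0.308 26.2333
```

```bash
sed -i 's/range(16)/range(4)/' t.py
python3 -m handwheel '[[[0,0,0,0,0,0.04],[0,0,0,0,0,0.04],[0,0,0,0,0,0],[0,0,0,0,0,0],[0,0,0,0,0,0]]]' | grep -A1 tcp; python3 t.py
```

```text
tcp_rot: [180.0, -0.0, 41.7]
wrist_force: [-1.4, -1.9, -0.2]
torque [-0.3473  0.0988 -0.0314] sd [0.033 0.038 0.026] F [-0.44 -1.89 -0.11] j6 39.06 yaw 41.66 pos [ 0.4982 -0.0241  0.0465] w 0.314 26.85
```

```bash
python3 -m handwheel '[[[0,0,0,0,0,0.04],[0,0,0,0,0,0.04],[0,0,0,0,0,0],[0,0,0,0,0,0],[0,0,0,0,0,0]]]' | grep -A1 tcp; python3 t.py
```

```text
tcp_rot: [180.0, -0.0, 37.1]
wrist_force: [-1.1, -2.1, 0.5]
torque [-0.4851  0.0359 -0.0104] sd [0.031 0.014 0.06 ] F [-0.42 -2.08 -0.05] j6 43.64 yaw 37.08 pos [ 0.4982 -0.0242  0.0465] w 0.311 27.4667
```

```bash
cat > s.py <<'E'
from cell import state
s=state();print(s["torque"][2].round(4),s["tcp_rot"][2].round(2),s["joints"][5].round(2),s["clock"])
E
python3 -m handwheel '[[[0,0,0,0,0,0.04],[0,0,0,0,0,0.04],[0,0,0,0,0,0],[0,0,0,0,0,0],[0,0,0,0,0,0]]]' >/dev/null; python3 s.py
python3 -m handwheel '[[[0,0,0,0,0,0]]]' >/dev/null; python3 s.py
python3 -m handwheel '[[[0,0,0,0,0,0]]]' >/dev/null; python3 s.py
python3 t.py
```

```text
-0.0002 32.52 48.2 27.8833
-0.0045 32.51 48.21 27.9667
-0.0309 32.5 48.22 28.05
torque [-0.5496 -0.0499  0.0179] sd [0.021 0.016 0.016] F [ 0.07 -2.4  -0.69] j6 48.24 yaw 32.48 pos [ 0.4982 -0.0242  0.0465] w 0.309 28.25
```

```bash

python3 -m handwheel '[[[0,0,0,0,0,0.04],[0,0,0,0,0,0.04],[0,0,0,0,0,0],[0,0,0,0,0,0],[0,0,0,0,0,0]]]' >/dev/null; python3 s.py
python3 -m handwheel '[[[0,0,0,0,0,0]]]' >/dev/null; python3 s.py
python3 -m handwheel '[[[0,0,0,0,0,0]]]' >/dev/null; python3 s.py
python3 t.py
```

```text
0.0128 27.93 52.79 28.6667
-0.0041 27.92 52.8 28.75
0.0122 27.91 52.81 28.8333
torque [-0.6864 -0.1573  0.0269] sd [0.026 0.014 0.021] F [ 0.45 -3.47 -0.81] j6 52.82 yaw 27.9 pos [ 0.4982 -0.0242  0.0465] w 0.307 29.0333
```

```bash
python3 - <<'E'
from h import *
c=camera("wrist");cv2.imwrite("pics/w5.png",cv2.resize(c["img"][:,:,::-1],(800,600),interpolation=cv2.INTER_CUBIC));np.save("w5.npy",c["cam_to_world"])
E
```

```text
(no output)
```

View pics/w5.png

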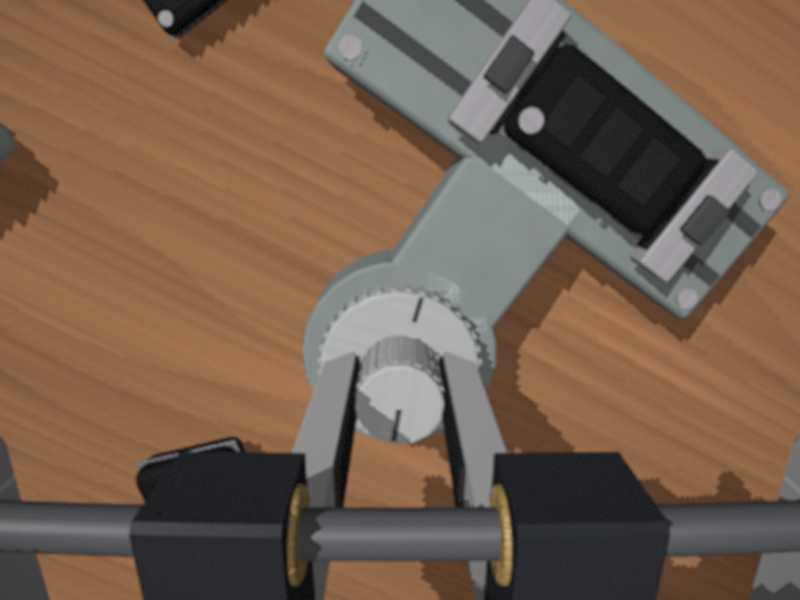

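Knob mark is unchanged relative to the fingers at (396,425), so no slip. The fob's end edge at about (675,198) is roughly 14 px (5 mm) from the fence steel at (688,205), so it is at or near its pad. I'll take smaller steps with more averaging.

```bash

python3 -m handwheel '[[[0,0,0,0,0,0.02],[0,0,0,0,0,0.02],[0,0,0,0,0,0],[0,0,0,0,0,0],[0,0,0,0,0,0]]]' >/dev/null; python3 s.py
python3 -m handwheel '[[[0,0,0,0,0,0]]]' >/dev/null; python3 s.py
python3 -m handwheel '[[[0,0,0,0,0,0]]]' >/dev/null; python3 s.py
python3 -m handwheel '[[[0,0,0,0,0,0]]]' >/dev/null; python3 s.py
python3 -m handwheel '[[[0,0,0,0,0,0]]]' >/dev/null; python3 s.py
python3 -m handwheel '[[[0,0,0,0,0,0]]]' >/dev/null; python3 s.py
python3 t.py
```

```text
0.018 25.59 55.13 29.5
-0.0029 25.59 55.12 29.5833
0.0428 25.59 55.13 29.6667
0.0019 25.59 55.12 29.75
-0.0553 25.6 55.12 29.8333
0.0373 25.6 55.12 29.9167
torque [-0.9032 -0.2438  0.0115] sd [0.014 0.008 0.029] F [ 1.34 -3.9  -1.78] j6 55.12 yaw 25.59 pos [ 0.4982 -0.0242  0.0465] w 0.312 30.1167
```

```bash

python3 -m handwheel '[[[0,0,0,0,0,0.025],[0,0,0,0,0,0.025],[0,0,0,0,0,0],[0,0,0,0,0,0],[0,0,0,0,0,0]]]' >/dev/null; python3 s.py
python3 -m handwheel '[[[0,0,0,0,0,0]]]' >/dev/null; python3 s.py
python3 -m handwheel '[[[0,0,0,0,0,0]]]' >/dev/null; python3 s.py
python3 -m handwheel '[[[0,0,0,0,0,0]]]' >/dev/null; python3 s.py
python3 -m handwheel '[[[0,0,0,0,0,0]]]' >/dev/null; python3 s.py
python3 -m handwheel '[[[0,0,0,0,0,0]]]' >/dev/null; python3 s.py
python3 -m handwheel '[[[0,0,0,0,0,0]]]' >/dev/null; python3 s.py
python3 -m handwheel '[[[0,0,0,0,0,0]]]'; python3 s.py
```

```text
0.0719 22.76 57.96 30.5333
0.0159 22.76 57.96 30.6167
0.0995 22.76 57.96 30.7
0.0363 22.76 57.96 30.7833
0.0166 22.76 57.96 30.8667
0.0592 22.76 57.96 30.95
0.058 22.75 57.96 31.0333
clock: 31.12
position: [0.4982, -0.0242, 0.0465]
tcp_rot: [180.0, -0.0, 22.8]
wrist_force: [0.9, -4.8, -1.8]
gripper_width: 0.314
gripper_force: 35.0
0.0344 22.75 57.97 31.1167
```

```bash

python3 -m handwheel '[[[0,0,0,0,0,0.015],[0,0,0,0,0,0.015],[0,0,0,0,0,0],[0,0,0,0,0,0],[0,0,0,0,0,0]]]' >/dev/null; python3 s.py
python3 -m handwheel '[[[0,0,0,0,0,0]]]' >/dev/null; python3 s.py
python3 -m handwheel '[[[0,0,0,0,0,0]]]' >/dev/null; python3 s.py
python3 -m handwheel '[[[0,0,0,0,0,0]]]' >/dev/null; python3 s.py
python3 -m handwheel '[[[0,0,0,0,0,0]]]' >/dev/null; python3 s.py
python3 -m handwheel '[[[0,0,0,0,0,0]]]' >/dev/null; python3 s.py
python3 -m handwheel '[[[0,0,0,0,0,0]]]' >/dev/null; python3 s.py
python3 -m handwheel '[[[0,0,0,0,0,0]]]'; python3 s.py; python3 t.py
```

```text
0.023 21.04 59.68 31.5333
0.0204 21.04 59.68 31.6167
0.0137 21.04 59.68 31.7
0.0389 21.03 59.68 31.7833
0.0408 21.04 59.68 31.8667
0.0213 21.03 59.68 31.95
0.0484 21.03 59.68 32.0333
clock: 32.12
position: [0.4982, -0.0242, 0.0465]
tcp_rot: [180.0, -0.0, 21.0]
wrist_force: [2.0, -5.0, -1.6]
gripper_width: 0.314
gripper_force: 35.0
0.0175 21.04 59.68 32.1167
torque [-0.96   -0.2913  0.048 ] sd [0.022 0.006 0.034] F [ 1.42 -4.63 -1.64] j6 59.68 yaw 21.04 pos [ 0.4982 -0.0242  0.0465] w 0.312 32.3167
```

```bash

python3 -m handwheel '[[[0,0,0,0,0,0],[0,0,0,0,0,0],[0,0,0,0,0,0]]]' 0.5 | grep -A1 tcp
python3 -m handwheel '[[[0,0,0,0,0,0],[0,0,0,0,0,0],[0,0,0,0,0,0],[0,0,0,0,0,0],[0,0,0,0,0,0]]]' 0 35 | grep -A1 tcp;python3 s.py
python3 -m handwheel '[[[0,0,0,0,0,0]]]' >/dev/null; python3 s.py
python3 -m handwheel '[[[0,0,0,0,0,0]]]' >/dev/null; python3 s.py
python3 -m handwheel '[[[0,0,0,0,0,0]]]' >/dev/null; python3 s.py
python3 -m handwheel '[[[0,0,0,0,0,0.02]]]' >/dev/null; python3 s.py
python3 -m handwheel '[[[0,0,0,0,0,0.02]]]' >/dev/null; python3 s.py
python3 -m handwheel '[[[0,0,0,0,0,0]]]' >/dev/null; python3 s.py
python3 -m handwheel '[[[0,0,0,0,0,0]]]' >/dev/null; python3 s.py
python3 -m handwheel '[[[0,0,0,0,0,0]]]' >/dev/null; python3 s.py
python3 -m handwheel '[[[0,0,0,0,0,0]]]' >/dev/null; python3 s.py
python3 -m handwheel '[[[0,0,0,0,0,0]]]' >/dev/null; python3 s.py
python3 -m handwheel '[[[0,0,0,0,0,0]]]' >/dev/null; python3 s.py
python3 -m handwheel '[[[0,0,0,0,0,0]]]' >/dev/null; python3 s.py
python3 -m handwheel '[[[0,0,0,0,0,0]]]' ; python3 s.py
```

```text
tcp_rot: [-179.9, -0.0, 21.0]
wrist_force: [0.3, -0.0, 0.4]
tcp_rot: [180.0, -0.0, 21.0]
wrist_force: [1.4, -0.9, -1.1]
0.0052 21.01 59.7 32.9833
0.0425 21.01 59.7 33.0667
0.0197 21.01 59.7 33.15
0.0202 21.01 59.7 33.2333
0.1302 19.83 60.88 33.3167
0.155 18.62 62.1 33.4
0.0507 18.65 62.07 33.4833
-0.026 18.71 62.01 33.5667
0.0213 18.71 62.0 33.65
-0.0048 18.72 62.0 33.7333
0.0068 18.72 62.0 33.8167
0.0917 18.72 62.0 33.9
0.0514 18.72 62.0 33.9833
clock: 34.07
position: [0.4983, -0.0242, 0.0465]
tcp_rot: [180.0, -0.0, 18.7]
wrist_force: [1.7, -1.7, -1.1]
gripper_width: 0.314
gripper_force: 35.0
0.0346 18.72 62.0 34.0667
```

```bash

python3 -m handwheel '[[[0,0,0,0,0,0.02]]]' >/dev/null; python3 s.py
python3 -m handwheel '[[[0,0,0,0,0,0.02]]]' >/dev/null; python3 s.py
python3 -m handwheel '[[[0,0,0,0,0,0],[0,0,0,0,0,0],[0,0,0,0,0,0]]]' >/dev/null; python3 s.py
python3 -m handwheel '[[[0,0,0,0,0,0]]]' >/dev/null; python3 s.py
python3 -m handwheel '[[[0,0,0,0,0,0]]]' >/dev/null; python3 s.py
python3 -m handwheel '[[[0,0,0,0,0,0]]]' >/dev/null; python3 s.py
python3 -m handwheel '[[[0,0,0,0,0,0]]]' >/dev/null; python3 s.py
python3 -m handwheel '[[[0,0,0,0,0,0]]]' >/dev/null; python3 s.py
python3 -m handwheel '[[[0,0,0,0,0,0]]]' >/dev/null; python3 s.py
python3 -m handwheel '[[[0,0,0,0,0,0]]]' >/dev/null; python3 s.py
```

```text
0.1275 17.54 63.18 34.15
0.1284 16.34 64.38 34.2333
-0.0005 16.42 64.3 34.4833
0.031 16.42 64.29 34.5667
-0.0097 16.43 64.29 34.65
-0.0465 16.43 64.29 34.7333
0.0369 16.43 64.29 34.8167
-0.0166 16.43 64.29 34.9
0.0032 16.43 64.29 34.9833
0.0443 16.43 64.29 35.0667
```

```bash

python3 -m handwheel '[[[0,0,0,0,0,0.02]]]' >/dev/null; python3 s.py
python3 -m handwheel '[[[0,0,0,0,0,0.02]]]' >/dev/null; python3 s.py
python3 -m handwheel '[[[0,0,0,0,0,0.02]]]' >/dev/null; python3 s.py
python3 -m handwheel '[[[0,0,0,0,0,0],[0,0,0,0,0,0],[0,0,0,0,0,0]]]' >/dev/null; python3 s.py
python3 -m handwheel '[[[0,0,0,0,0,0]]]' >/dev/null; python3 s.py
python3 -m handwheel '[[[0,0,0,0,0,0]]]' >/dev/null; python3 s.py
python3 -m handwheel '[[[0,0,0,0,0,0]]]' >/dev/null; python3 s.py
python3 -m handwheel '[[[0,0,0,0,0,0]]]' >/dev/null; python3 s.py
```

```text
0.1147 15.25 65.47 35.15
0.144 14.05 66.67 35.2333
0.0991 12.89 67.83 35.3167
-0.021 12.98 67.74 35.5667
-0.0431 12.99 67.73 35.65
-0.0213 12.99 67.73 35.7333
0.0093 12.99 67.73 35.8167
0.1089 12.99 67.73 35.9
```

```bash
python3 - <<'E'
from h import *
c=camera("wrist");cv2.imwrite("pics/w6.png",cv2.resize(c["img"][40:220,280:512,::-1],None,fx=3.2,fy=3.2,interpolation=cv2.INTER_CUBIC));print(state()['clock'])
E
```

```text
35.95
```

```bash

python3 -m handwheel '[[[0,0,0,0,0,0.02]]]' >/dev/null; python3 s.py
python3 -m handwheel '[[[0,0,0,0,0,0.02]]]' >/dev/null; python3 s.py
python3 -m handwheel '[[[0,0,0,0,0,0.02]]]' >/dev/null; python3 s.py
python3 -m handwheel '[[[0,0,0,0,0,0],[0,0,0,0,0,0],[0,0,0,0,0,0]]]' >/dev/null; python3 s.py
python3 -m handwheel '[[[0,0,0,0,0,0]]]' >/dev/null; python3 s.py
python3 -m handwheel '[[[0,0,0,0,0,0]]]' >/dev/null; python3 s.py
python3 -m handwheel '[[[0,0,0,0,0,0]]]' >/dev/null; python3 s.py
python3 -m handwheel '[[[0,0,0,0,0,0]]]' >/dev/null; python3 s.py
```

```text
0.0921 11.84 68.87 36.0333
0.15 10.66 70.06 36.1167
0.0942 9.52 71.2 36.2
0.0349 9.56 71.16 36.45
0.0758 9.56 71.16 36.5333
0.0553 9.56 71.16 36.6167
0.0161 9.56 71.16 36.7
-0.0143 9.56 71.16 36.7833
```

```bash

python3 -m handwheel '[[[0,0,0,0,0,0.02]]]' >/dev/null; python3 s.py
python3 -m handwheel '[[[0,0,0,0,0,0.02]]]' >/dev/null; python3 s.py
python3 -m handwheel '[[[0,0,0,0,0,0.02]]]' >/dev/null; python3 s.py
python3 -m handwheel '[[[0,0,0,0,0,0],[0,0,0,0,0,0],[0,0,0,0,0,0]]]' >/dev/null; python3 s.py
python3 -m handwheel '[[[0,0,0,0,0,0]]]' >/dev/null; python3 s.py
python3 -m handwheel '[[[0,0,0,0,0,0]]]' >/dev/null; python3 s.py
python3 -m handwheel '[[[0,0,0,0,0,0]]]' >/dev/null; python3 s.py
python3 -m handwheel '[[[0,0,0,0,0,0]]]' >/dev/null; python3 s.py
```

```text
0.1449 8.41 72.31 36.8667
0.1115 7.23 73.49 36.95
0.0986 6.08 74.64 37.0333
0.0134 6.12 74.6 37.2833
0.0005 6.12 74.6 37.3667
0.0446 6.12 74.6 37.45
0.0009 6.12 74.6 37.5333
0.0138 6.13 74.6 37.6167
```

```bash

python3 -m handwheel '[[[0,0,0,0,0,0.02]]]' >/dev/null; python3 s.py
python3 -m handwheel '[[[0,0,0,0,0,0.02]]]' >/dev/null; python3 s.py
python3 -m handwheel '[[[0,0,0,0,0,0.02]]]' >/dev/null; python3 s.py
python3 -m handwheel '[[[0,0,0,0,0,0],[0,0,0,0,0,0],[0,0,0,0,0,0]]]' >/dev/null; python3 s.py
python3 -m handwheel '[[[0,0,0,0,0,0]]]' >/dev/null; python3 s.py
python3 -m handwheel '[[[0,0,0,0,0,0]]]' >/dev/null; python3 s.py
python3 -m handwheel '[[[0,0,0,0,0,0]]]' >/dev/null; python3 s.py
python3 -m handwheel '[[[0,0,0,0,0,0]]]' >/dev/null; python3 s.py
```

```text
0.1541 4.97 75.75 37.7
0.1312 3.8 76.93 37.7833
0.0915 2.65 78.07 37.8667
0.0909 2.69 78.03 38.1167
0.1044 2.69 78.03 38.2
0.0827 2.69 78.03 38.2833
0.0792 2.69 78.03 38.3667
0.0759 2.69 78.03 38.45
```

```bash

python3 -m handwheel '[[[0,0,0,0,0,0]]]' >/dev/null; python3 s.py
python3 -m handwheel '[[[0,0,0,0,0,0]]]' >/dev/null; python3 s.py
python3 -m handwheel '[[[0,0,0,0,0,0]]]' >/dev/null; python3 s.py
python3 -m handwheel '[[[0,0,0,0,0,0]]]' >/dev/null; python3 s.py
python3 -m handwheel '[[[0,0,0,0,0,0]]]' >/dev/null; python3 s.py
python3 -m handwheel '[[[0,0,0,0,0,0]]]' >/dev/null; python3 s.py
```

```text
0.1092 2.69 78.03 38.5333
0.0682 2.69 78.03 38.6167
0.0642 2.69 78.03 38.7
0.0515 2.69 78.03 38.7833
0.1167 2.69 78.03 38.8667
0.0477 2.69 78.03 38.95
```

```bash
python3 - <<'E'
from h import *
c=camera("wrist");cv2.imwrite("pics/w7.png",cv2.resize(c["img"][:,:,::-1],(800,600),interpolation=cv2.INTER_CUBIC));print(state()['clock'])
E
```

```text
39.0
```

View pics/w7.png

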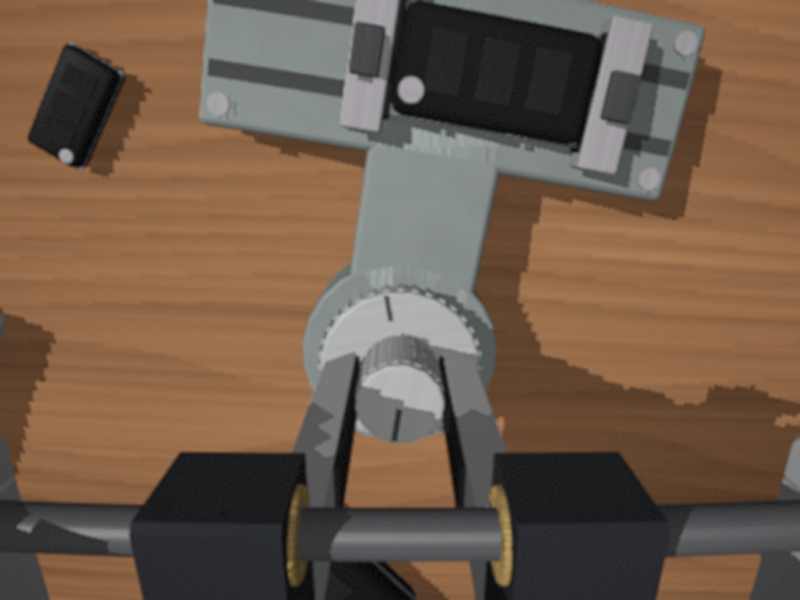

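Both ends of the fob look in contact (jaw edge at about (388,65), fence pad at about (598,95)), with no knob slip and the ring mark aligned with the foot. One small confirming step.

```bash

python3 -m handwheel '[[[0,0,0,0,0,0.015],[0,0,0,0,0,0.015]]]' >/dev/null; python3 s.py
python3 -m handwheel '[[[0,0,0,0,0,0],[0,0,0,0,0,0],[0,0,0,0,0,0]]]' >/dev/null; python3 s.py
python3 -m handwheel '[[[0,0,0,0,0,0]]]' >/dev/null; python3 s.py
python3 -m handwheel '[[[0,0,0,0,0,0]]]' >/dev/null; python3 s.py
python3 -m handwheel '[[[0,0,0,0,0,0]]]' >/dev/null; python3 s.py
python3 -m handwheel '[[[0,0,0,0,0,0]]]' >/dev/null; python3 s.py
python3 -m handwheel '[[[0,0,0,0,0,0]]]' >/dev/null; python3 s.py
python3 -m handwheel '[[[0,0,0,0,0,0]]]' >/dev/null; python3 s.py
python3 -m handwheel '[[[0,0,0,0,0,0]]]' >/dev/null; python3 s.py
```

```text
0.1715 0.95 79.77 39.1667
0.1226 0.98 79.74 39.4167
0.128 0.99 79.74 39.5
0.0152 0.98 79.74 39.5833
0.1194 0.98 79.74 39.6667
0.1627 0.98 79.74 39.75
0.0873 0.98 79.74 39.8333
0.1526 0.98 79.74 39.9167
0.0814 0.98 79.74 40.0
```

```bash

python3 -m handwheel '[[[0,0,0,0,0,0],[0,0,0,0,0,0],[0,0,0,0,0,0],[0,0,0,0,0,0],[0,0,0,0,0,0],[0,0,-0.005,0,0,0],[0,0,-0.015,0,0,0],[0,0,-0.02,0,0,0],[0,0,-0.03,0,0,0],[0,0,-0.03,0,0,0],[0,0,-0.015,0,0,0],[0,0,-0.005,0,0,0],[0,0,0,0,0,0],[0,0,0,0,0,0],[0,0,0,0,0,0],[0,0,0,0,0,0]]]' 0.6
python3 -c "
from cell import workorder
print(workorder.finish_job())"
```

```text
clock: 41.33
position: [0.4971, -0.0239, 0.1645]
tcp_rot: [-180.0, 0.2, 1.0]
wrist_force: [0.3, 0.1, -0.7]
gripper_width: 0.6
gripper_force: 0.0
the job is handed in; nothing more can be done
None
```

I laid the fob flat and buttons up in the clamp, closed the jaws on its ends to an estimated 9 N, let go, and handed the job in at 41 s; no verdict came back, and I took no picture after the final release.

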